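Free a stock carton from its hold-down carrier and pack it in the tote

TASK

Release the grey carton from the hold-down carrier: push the red knob in and turn it clockwise past its safety stop as far as it goes, then swing the yellow bar fully aside, and leave both open. Lift the carton out by its two ends, stand it on the black mat and let go, then take it again by its long sides and lower it, without dropping it, into the empty bay of the blue tote so that it sits flat on the bay floor between the two white ribs. Leave everything else where it is.

Things in the scene. Friction and masses are not known exactly. Their poses are not given: they have to be found in the camera images.
- carrier: Fixed bare light-metal hold-down carrier, base plate 165 x 150 x 4 mm. Origin: underside of the plate, below the centre of the carton's pocket; z up. The red knob's tower (34 mm square, 50 mm high) is at x +75, y +52 mm; outside the knob, on its x+ y- side, a steel upright 70 mm high holds the small yellow stop tooth. Heights below are over this underside.
- pocket (a point): Centre of the pocket floor, axes as the carrier's. Cheeks 62 mm long (x), top at height 62 mm, stand at y = +-24 to +-32 mm, 3 mm from the carton's long sides, so it can only be gripped by its ends (its faces at +-x). Low lips, top at height 16 mm, stand beyond the ends at x = +-33 to +-37 mm.
- knob_turn (a joint): Turn of the red knob about the vertical, rad: 0 locked to 1.57 (end), growing clockwise from above. At 0 its 64 mm stop arm points to the carrier's -x and blocks the bar; at 1.57 it points to +y, clear. A lug meets the fixed tooth at about 0.15 rad unless the knob is held at least 6 mm down; by 1.1 rad it is past, and once risen it cannot turn back. Friction 0.02 N m.
- knob_push (a joint): How far the red knob is pushed down, m, 0 to 0.009. Spring: 4 N at the start, 7.6 N fully down; it springs back up when released.
- knob_grip (a point): On the knob's axis at the height to grip it: a plain round red plastic knob, 26 mm across, from 22 mm below this point to 10 mm above it. Height 104 mm with the knob up. The point's x axis turns with the knob; the stop arm lies just below the grip, on the point's -x side, and a white line on the knob's top lies along it. A firm grip (50 N or so) turns it without slipping.
- bar (a joint): Swing of the yellow hold-down bar about its pivot, rad: 0 closed (along the carrier's +y, 3 mm above the carton) to 1.8 (end), growing clockwise from above; at 1.57 it points to the carrier's +x. Bar 16 mm wide, from height 67 to 75 mm, its end 102 mm from the pivot. Stays where it is left (friction 0.04 N m).
- bar_pivot (a point): The bar's vertical pivot axis, at the carrier's x 0, y -45 mm, height 67 mm; axes as the carrier's, fixed.
- bar_peg (a point): Point to grip on the bar's black upright peg, diameter 14 mm, 75 mm from the pivot; the peg rises from 26 mm below this point (the bar's top) to 9 mm above it. The point turns with the bar.
- carton: The grey carton to be moved: 62 (x) x 42 (y) x 60 (z) mm, 0.17 to 0.35 kg, rigid. Origin: centre of its underside. It starts upright in the carrier's pocket, underside 4 mm over the carrier's underside.
- mat: Fixed black rubber mat, 130 x 110 x 3 mm, where the carton is stood in between. Origin: centre of its underside.
- tote: Fixed blue tote with two bays side by side along its x. Origin: underside, below the centre of the EMPTY bay; the other bay, centred at x +76 mm, holds a lighter grey carton that stays. Outside 158 (x) x 142 (y) mm, rims along the long sides out to y = +-80 mm, walls 6 mm thick and 77 mm high, floor 5 mm thick.
- bay (a point): Centre of the empty bay's floor, where the carton's origin must end; axes as the tote's. The bay is 70 mm in x, 130 mm in y: the carton goes in with its long side along x, with room for fingers only at its long sides (+-y). Two white ribs along x, 10 mm high, leave 48 mm between them in y (carton 42 mm).
- packed: Lighter grey carton of the same size already in the tote's other bay; bystander, stays. Origin: centre of its underside.
- tape: Roll of brown tape lying flat, 90 mm across, 40 mm high; bystander. Origin: centre of its underside.
- marker: Green marker pen lying, 120 mm long, 14 mm thick; bystander.
Not all that is in view belongs to the job. Leave any green, orange or purple look-alike of the carton alone.

How it is judged:
On the way, in this order (a step that is already met when the one before it is completed fails the run):
1. the red knob is turned past its safety stop and has sprung back up, the bar still closed (value of joint knob_turn above 1.2 rad and value of joint knob_push below 0.003 m and value of joint bar below 0.2 rad), for 0.1 s.
2. the yellow bar is swung aside by at least 1.35 rad, the carton still in the carrier (value of joint bar above 1.35 rad and distance between carton and carrier below 0.015 m), for 0.1 s.
3. the carton stands on the mat, let go (horizontal distance between carton and mat below 0.06 m and z of carton in the frame of mat below 0.007 m and angle between carton's own z axis and vertical below 0.1 rad and contact force between the fingers and carton below 0.05 N and linear speed of carton below 0.02 m/s), for 0.1 s.
At the end, for the whole second after the job is handed in: The carton stands at rest and upright in the tote's empty bay, its underside within 4 mm of the bay floor, within 8 mm of the bay's centre, its long side along the tote's x within 0.15 rad; the knob is still turned (over 1.1 rad) and the bar still aside (over 1.3 rad) (horizontal distance between carton and bay below 0.008 m and z of carton in the frame of bay between -0.004 and 0.004 m and angle between carton's own z axis and vertical below 0.06 rad and angle between the x axis of carton and the x axis of tote, either way round below 0.15 rad and linear speed of carton below 0.02 m/s and value of joint knob_turn above 1.1 rad and value of joint bar above 1.3 rad); the robot touches nothing.
It fails at once if the knob is forced past its safety stop without being pushed in (value of joint knob_turn between 0.45 and 0.7 rad and value of joint knob_push below 0.003 m).
It fails at once if the carton is dropped (moves faster than 0.45 m/s while no finger touches it) (linear speed of carton above 0.45 m/s and contact force between the fingers and carton below 0.02 N).
It fails at once if a bystander is moved by more than 30 mm (distance of any of packed, tape, marker from where it was at the start of the episode above 0.03 m).
It also fails if it takes over 72 s, if anything falls off the work surface, if the arm or the gripper's body presses on something with over 40 N, if the wrist force passes 120 N, or if a joint passes its speed limit or range.

ROBOT

A 7-joint arm with a two-finger parallel gripper is mounted at the origin on the work surface. World frame = base frame: x ahead of the robot, y to its left, z up, the work surface at z = 0. Lengths are in m, angles in rad, forces in N, time in s.
With the tool pointing down it reaches from about 0.4 to 0.75 m from the base axis. Payload 19.5 kg.
Tool frame: the origin (TCP) lies on the centre line of the jaws, within the pads' length; the fingertips stand 19 mm ahead of it and the grasp point (between the pads) is the TCP; z points along the fingers, y is the direction in which the jaws open and shut (so a half turn about z gives the same grasp; the last joint's range is limited). The gripper opens to 85 mm and grips with 20 to 120 N. Pads are 22 mm wide; open, the fingers measure 114 mm over their backs; the gripper's body (76 mm by 85 mm) begins 54 mm behind the grasp point. The pads swing forward as they close: fully open they stand 13 mm farther back than shut.
Start: joints at [-1.193, 0.707, -0.028, 1.485, 0.022, 0.951, -0.075], TCP at [0.234, 0.525, 0.25] pointing down, gripper open.
Joint ranges: [-2.71, 2.71], [-0.32, 2.16], [-1.57, 1.52], [0, 2.45], [-1.46, 4.6], [0, 2.02], [-2.83, 2.83]. Speed limits (rad/s): [1.89, 1.89, 2.57, 2.57, 3.01, 3.01, 3.01].

INTERFACE

Orientations are given as [roll, pitch, yaw] about the fixed x, y, z axes, in that order (R = Rz(yaw) Ry(pitch) Rx(roll)).
In Python, from workcell import read_state, imaging, ctrl gives the robot as it stands.
- The arm moves only by the tool arm_command, never from a script. Its argument "motion" is a list that holds one entry, the list of rows, each a list of 7 numbers: the finger opening in mm, from 0 to 85.4, then the shift along the tool's x, y, z in units of 0.15 m (1.0 is 0.15 m), then the turn, a rotation vector about the tool's x, y, z in units of 90 degrees (1.0 is 90 degrees). In form: [[[gripper, x, y, z, wx, wy, wz], ...]]. A call has exactly 10 rows; each row shifts and turns the commanded pose from where the row before left it, along the tool's axes as they then stand; what a row does not reach is not made up. A row lasts 1/8 s, in which the tool goes at most 62.5 mm and 10.7 degrees, less where a joint would pass 70% of its speed; a pose out of reach is approached as far as the arm can. A call with a number of a shift or a turn outside -1 to 1 is refused whole. A call with a gripper value outside its range is refused whole. The fingers move at their own pace and stop on an object; the grip force is fixed at half the most. Time passes only in rows, so rows that do not move let the fingers close, or fill a call up. It gives the time, the measured TCP pose, the force and the opening at its end, in the units of the state.
- read_state(): the state, without advancing time (a new reading comes with each control period).
- imaging.capture(name): name is "scene" or "top" or "wrist"; returns a dict with "pixels" (480x640x3 uint8, red, green, blue), "depth" (480x640 float32, m along the optical axis (not along the pixel's ray), 0 where there is no reading), "K" (3x3 intrinsics, pixels), "world_from_camera" (4x4, takes a point from camera to world coordinates). Camera axes: x right, y down, z forward; pixel columns grow to the right and rows downward; lengths in m; the calibration is good to about 2 mm. A picture is of the moment at which its call begins.
- ctrl.hand_in(): hands the job in, once; it reports no verdict.
The state is a dict: "clock": time; "qpos": joint angles; "qvel": joint speeds; "tau": joint torques, N m; "ee_pos": TCP position; "ee_rot": TCP orientation; "wrist_force": force on the tool from outside, world axes, zero at the start; "ft_torque": the same for the moment, N m; "grip_width": opening from 0.0 (shut) to 1.0 (fully open).
Only numpy, scipy, OpenCV 4.12 (cv2) and the standard library are available. Lean on these libraries where they do the work, as an engineer would, in place of code of your own. Each camera call takes 0.05 s, during which the arm holds its last target.

## Working session

There is one attempt and no reset: what is moved stays moved. The work goes in short steps, Python scripts to look and compute and a tool call to move; the robot and the scene stay as the last step left them, time stands still between calls to the robot, and variables do not carry over. Pictures are saved under pics/ and viewed, and the job is handed in when it is done.

Besides the shell and the picture viewer there is one more tool, called after "Emit:" by a JSON object that holds its "method" and its "body", one argument or row to a line. arm_command: Moves the arm, as the interface text tells. Shifts and turns lie within -1 to 1; 1 stands for 0.15 m of shift or 90 degrees of turn. Its arguments: {"type":"object","properties":{"motion":{"type":"array","items":{"type":"array","items":{"type":"array","items":{"type":"number"}}}}},"required":["motion"]}

```bash
mkdir -p pics
cat > h.py <<'E'
import numpy as np, cv2, pickle
from workcell import read_state, imaging, ctrl
def snap(cam,name):
    d=imaging.capture(cam); cv2.imwrite(f'pics/{name}.png',d['pixels'][:,:,::-1]); pickle.dump(d,open(f'pics/{name}.pkl','wb')); return d
def load(name): return pickle.load(open(f'pics/{name}.pkl','rb'))
def pt(d,u,v,z=None):
    K=d['K'];T=d['world_from_camera']
    r=np.array([(u-K[0,2])/K[0,0],(v-K[1,2])/K[1,1],1.])
    if z is None: p=r*d['depth'][int(round(v)),int(round(u))]; return T[:3,:3]@p+T[:3,3]
    w=T[:3,:3]@r; return T[:3,3]+w*(z-T[2,3])/w[2]
def proj(d,p):
    T=np.linalg.inv(d['world_from_camera']);q=T[:3,:3]@np.array(p)+T[:3,3];q=d['K']@q;return q[:2]/q[2]
def crop(name,x0,y0,x1,y1,s,out):
    im=cv2.imread(f'pics/{name}.png')[y0:y1,x0:x1]; cv2.imwrite(f'pics/{out}.png',cv2.resize(im,None,fx=s,fy=s,interpolation=cv2.INTER_CUBIC))
E
python3 - <<'E'
from h import *
np.set_printoptions(precision=4,suppress=True)
for c in('scene','top','wrist'):
    d=snap(c,c+'0'); print(c,d['world_from_camera'],d['K'][0,0])
print(read_state())
E
```

```text
scene [[-0.7525  0.5599 -0.3468  0.895 ]
 [ 0.6586  0.6314 -0.4094  0.4555]
 [-0.0103 -0.5365 -0.8439  0.9611]
 [ 0.      0.      0.      1.    ]] 551.8422991480138
top [[-0.0243 -0.9967  0.0775  0.457 ]
 [-0.9997  0.0238 -0.0082  0.048 ]
 [ 0.0063 -0.0777 -0.997   1.2359]
 [ 0.      0.      0.      1.    ]] 589.3235485616216
wrist [[ 0.4074  0.8795  0.2459  0.1715]
 [ 0.9133 -0.392  -0.111   0.5518]
 [-0.0013  0.2698 -0.9629  0.3736]
 [ 0.      0.      0.      1.    ]] 338.5893346764908
{'clock': 0.15, 'qpos': array([-1.1927,  0.7069, -0.0276,  1.4849,  0.022 ,  0.9509, -0.0755]), 'qvel': array([-0.0013, -0.0019,  0.    , -0.0035,  0.0001,  0.0011, -0.0004]), 'tau': array([  0.0009, -88.3291,   1.2343, -23.6183,   0.0168,   0.0055,
        -0.    ]), 'ee_pos': array([0.2343, 0.5249, 0.25  ]), 'ee_rot': array([-3.1408,  0.    ,  2.7217]), 'wrist_force': array([ 0.1902, -0.5421, -0.5915]), 'ft_torque': array([ 0.0136, -0.0082, -0.0336]), 'grip_width': 1.0037275085942767}
```

View pics/scene0.png

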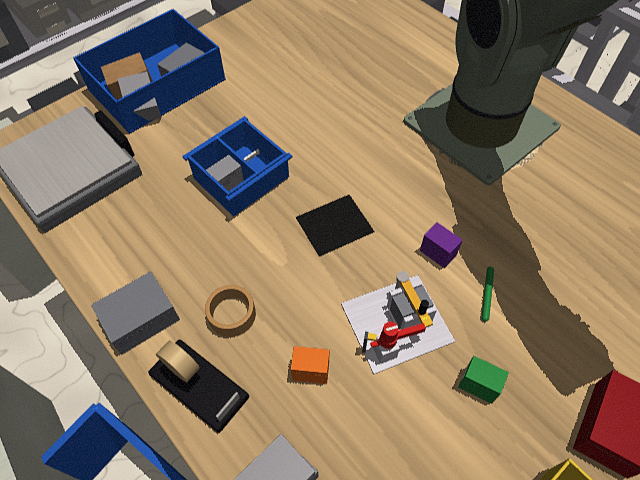

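View pics/top0.png

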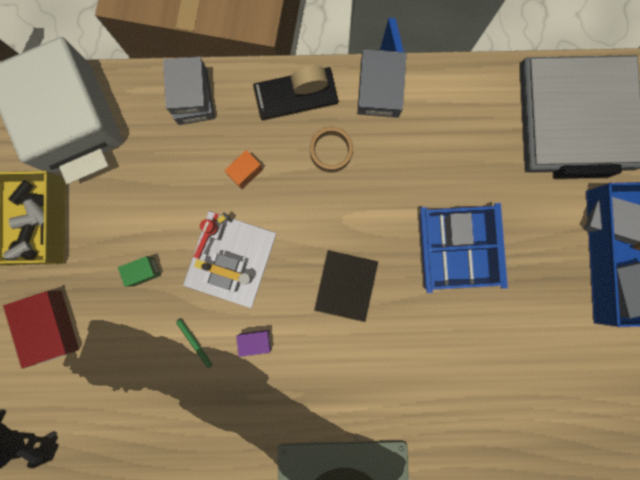

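Top view: carrier around (230,258), mat (346,286), tote (464,247), tape (331,148), marker (194,343). I'll enlarge the key regions.

Run:
```python
from h import *
crop('top0',175,200,285,315,6,'c1'); crop('top0',410,195,520,300,6,'c2'); crop('scene0',330,260,465,380,5.5,'c3')
crop('top0',305,240,390,330,6,'c4')
```

```text
(no output)
```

View pics/c1.png

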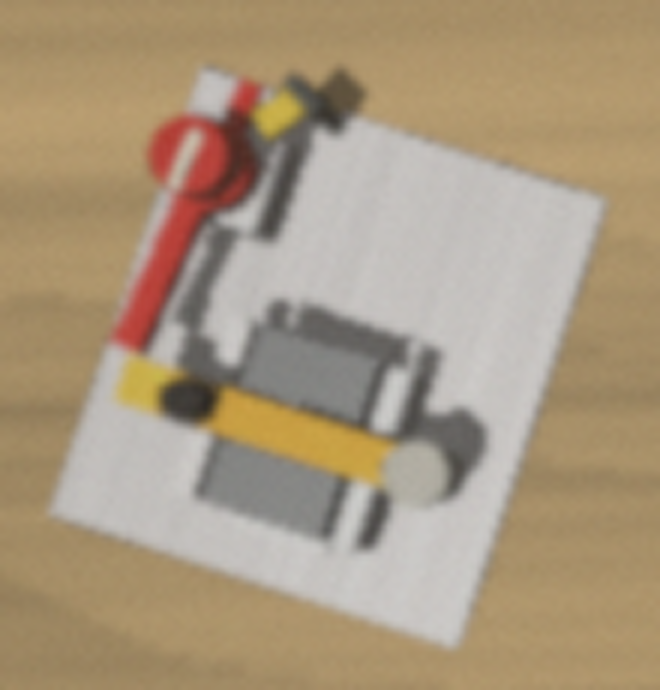

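View pics/c2.png

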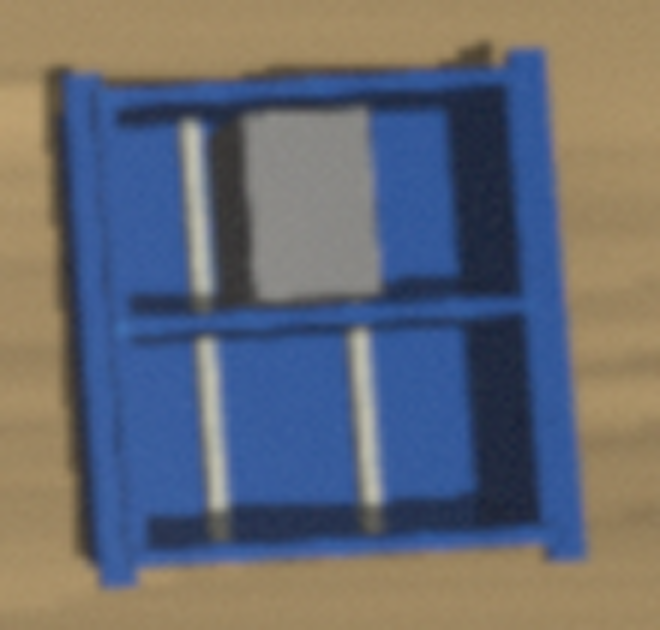

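View pics/c3.png

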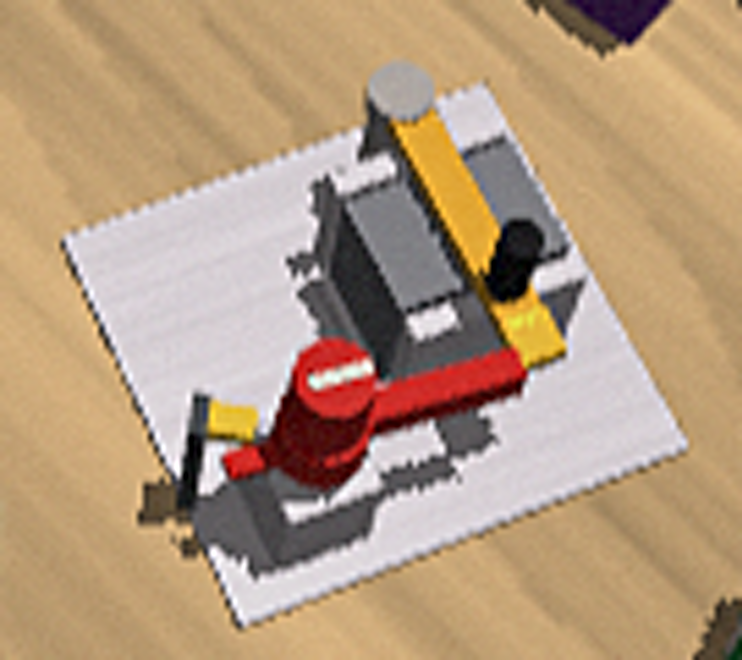

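View pics/c4.png

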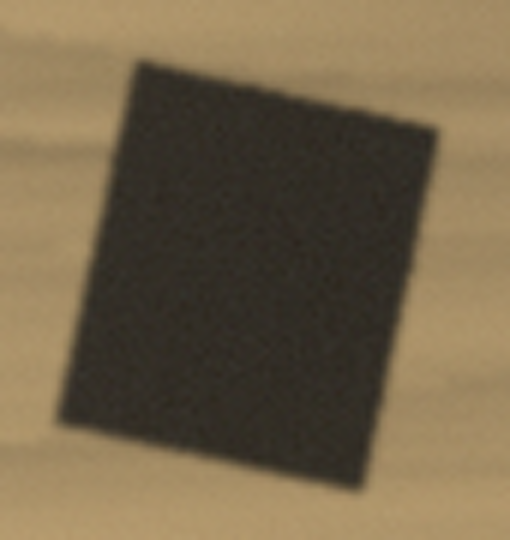

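Run:
```python
from h import *
np.set_printoptions(precision=4,suppress=True)
d=load('top0')
f=lambda x,y,ox,oy,s=6:((x+.5)/s-.5+ox,(y+.5)/s-.5+oy)
def P(x,y,z,ox=175,oy=200): return pt(d,*f(x,y,ox,oy),z)
k=P(188,158,.114); pv=P(415,473,.078); peg=P(188,400,.110)
print('knob',k,'pivot',pv,'peg',peg, P(110,158,.1)-0)
# fit carrier pose with points
def fit(A,B):
    A=np.array(A)[:,:2];B=np.array(B)[:,:2];a=A-A.mean(0);b=B-B.mean(0)
    th=np.arctan2((a[:,0]*b[:,1]-a[:,1]*b[:,0]).sum(),(a*b).sum())
    R=np.array([[np.cos(th),-np.sin(th)],[np.sin(th),np.cos(th)]]);t=B.mean(0)-R@A.mean(0)
    print('pose',t,np.degrees(th),'resid mm',1000*((A@R.T+t)-B));return t,th
fit([(.075,.052),(0,-.045),(0,.030)],[k,pv,peg])
c=[P(207,62,.004),P(607,197,.004),P(455,650,.004),P(48,513,.004)]
for i in range(4): e=c[(i+1)%4]-c[i];print('plate',np.linalg.norm(e),np.degrees(np.arctan2(e[1],e[0])))
print('platecentre',np.mean(c,0))
ct=[P(262,325,.064),P(385,358,.064),P(325,540,.064),P(197,497,.064)]
print('carton',np.mean(ct,0))
m=[P(137,60,.003,305,240),P(440,128,.003,305,240),P(361,490,.003,305,240),P(57,423,.003,305,240)]
for i in range(4): e=m[(i+1)%4]-m[i];print('mat',np.linalg.norm(e),np.degrees(np.arctan2(e[1],e[0])))
print('mat',np.mean(m,0))
t=[P(63,75,.077,410,195),P(545,47,.077,410,195),P(587,557,.077,410,195),P(103,588,.077,410,195)]
for i in range(4): e=t[(i+1)%4]-t[i];print('tote',np.linalg.norm(e),np.degrees(np.arctan2(e[1],e[0])))
tc=np.mean(t,0);print('totec',tc)
# ribs in empty bay, tops z=.015
r=[P(207,335,.015,410,195),P(220,540,.015,410,195),P(358,328,.015,410,195),P(373,535,.015,410,195)]
print('ribs',r,np.mean(r,0)); pk=[P(247,110,.065,410,195),P(368,106,.065,410,195),P(382,297,.065,410,195),P(256,302,.065,410,195)];print('packed',np.mean(pk,0))
```

```text
knob [0.573  0.2518 0.114 ] pivot [0.4716 0.1853 0.078 ] peg [0.4961 0.2533 0.11  ] [0.575  0.2794 0.1   ]
pose [0.4859 0.2265] -18.833538182966517 resid mm [[ 0.7227 -0.2627]
 [-0.2209 -1.3938]
 [-0.5017  1.6565]]
plate 0.14813000824099404 -110.0566444630521
plate 0.16564389989158373 160.41850507897917
plate 0.14915012881959067 70.13350852326683
plate 0.16613357985755922 -19.934434399216276
platecentre [0.5145 0.2233 0.004 ]
carton [0.487  0.2273 0.064 ]
mat 0.10833322177059397 -104.04411197516981
mat 0.12847243190276464 165.85472865382573
mat 0.10772626363130906 76.23927999681776
mat 0.129005620785755 -13.874696975049286
mat [ 0.453  -0.0187  0.003 ]
tote 0.1601095675594364 -88.00506919109677
tote 0.16849010754724678 -178.08862599751143
tote 0.15905957281854327 92.24220667059345
tote 0.16917831088606258 2.267819362027481
totec [ 0.5227 -0.249   0.077 ]
ribs [array([ 0.5204, -0.2238,  0.015 ]), array([ 0.4496, -0.2254,  0.015 ]), array([ 0.5215, -0.2762,  0.015 ]), array([ 0.45  , -0.2783,  0.015 ])] [ 0.4854 -0.2509  0.015 ]
packed [ 0.5607 -0.2499  0.065 ]
```

Emit:
{"method": "arm_command", "body": {
  "motion": [
    [[85,-0.259,-0.096,-0.02,0,0,0],[85,-0.259,-0.096,-0.02,0,0,0],[85,-0.259,-0.096,-0.02,0,0,0],[85,-0.259,-0.096,-0.02,0,0,0],[85,-0.259,-0.096,-0.02,0,0,0],[85,-0.259,-0.096,-0.02,0,0,0],[85,-0.259,-0.096,-0.02,0,0,0],[85,-0.259,-0.096,-0.02,0,0,0],[85,-0.259,-0.096,-0.02,0,0,0],[85,-0.259,-0.096,-0.02,0,0,0]]
  ]
}}

```text
clock: 1.4
ee_pos: [0.5312, 0.2341, 0.2802]
ee_rot: [-3.141, -0.0, 2.722]
wrist_force: [-0.7, 1.5, -0.2]
grip_width: 0.998
```

Run:
```python
from h import *
np.set_printoptions(precision=4,suppress=True)
d=snap('wrist','w1');s=read_state();print(s['ee_pos'],s['ee_rot'],s['qpos'],s['qvel'],s['clock'])
```

```text
[0.5348 0.2292 0.2804] [-3.1396  0.0029  2.7164] [-0.4219  0.686  -0.0805  1.409   0.0628  1.0489  0.63  ] [-0.0498 -0.0171  0.0165  0.0595  0.0007 -0.0518 -0.0948] 1.45
```

View pics/w1.png

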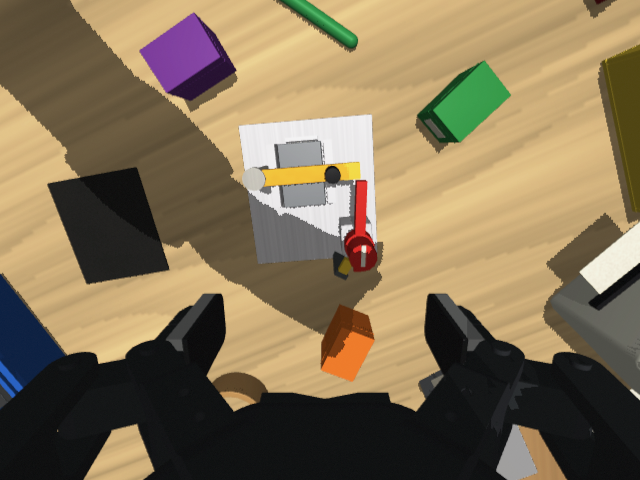

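Run:
```python
from h import *
np.set_printoptions(precision=4,suppress=True)
d=snap('wrist','w2');s=read_state();print(s['ee_pos'],s['ee_rot'],s['qvel'])
print(d['world_from_camera'])
crop('w2',225,100,395,285,4,'w2c')
```

```text
[0.533  0.2313 0.2801] [-3.1401  0.0017  2.7165] [-0.066  -0.016  -0.0405  0.0523 -0.0137 -0.0263 -0.0548]
[[ 0.4124  0.8768  0.2474  0.4719]
 [ 0.911  -0.3962 -0.1144  0.2567]
 [-0.0023  0.2725 -0.9621  0.4038]
 [ 0.      0.      0.      1.    ]]
```

View pics/w2c.png

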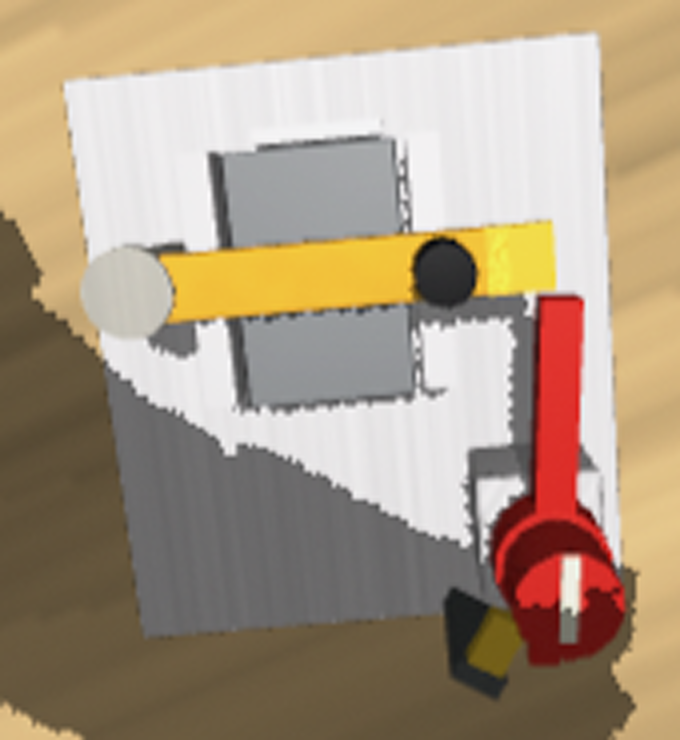

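Run:
```python
from h import *
np.set_printoptions(precision=4,suppress=True)
d=load('w2')
P=lambda x,y,z: pt(d,(x+.5)/4-.5+225,(y+.5)/4-.5+100,z)
k=P(569,605,.114);pv=P(127,292,.078);peg=P(444,271,.110)
print(k,pv,peg, [pt(d,(x+.5)/4-.5+225,(y+.5)/4-.5+100) for x,y in((569,605),(127,292),(444,271),(310,190))])
c=[P(64,82,.004),P(597,34,.004),P(143,637,.004)]
for a,b in((0,1),(0,2)): e=c[b]-c[a];print(np.linalg.norm(e),np.degrees(np.arctan2(e[1],e[0])))
ct=[P(222,153,.064),P(390,140,.064),P(413,395,.064),P(246,407,.064)];print(np.mean(ct,0))
for i in range(4): e=ct[(i+1)%4]-ct[i];print('carton',np.linalg.norm(e),np.degrees(np.arctan2(e[1],e[0])))
A=np.array([(.075,.052),(0,-.045),(0,.030),(0,0)]);B=np.array([k,pv,peg,np.mean(ct,0)])[:,:2]
a=A-A.mean(0);b=B-B.mean(0);th=np.arctan2((a[:,0]*b[:,1]-a[:,1]*b[:,0]).sum(),(a*b).sum())
R=np.array([[np.cos(th),-np.sin(th)],[np.sin(th),np.cos(th)]]);t=B.mean(0)-R@A.mean(0);print(t,np.degrees(th),(A@R.T+t-B)*1000, A@R.T+t)
```

```text
[0.5711 0.2527 0.114 ] [0.4685 0.1865 0.078 ] [0.4927 0.2568 0.11  ] [array([0.5713, 0.2526, 0.1134]), array([0.4685, 0.1861, 0.0763]), array([0.4927, 0.2568, 0.1101]), array([0.465 , 0.235 , 0.0643])]
0.14867511952175647 70.46797661105951
0.16402941890811687 -19.60227667191649
[0.4845 0.228  0.064 ]
carton 0.040485278604306604 69.8673636796955
carton 0.06162135268001885 -19.074015011703924
carton 0.04229387912285374 -110.20655976287757
carton 0.06155991412079726 159.24367937365994
[0.4835 0.2284] -19.24446248888536 [[ 0.2698  0.1311]
 [ 0.1316 -0.5299]
 [ 0.631  -0.0544]
 [-1.0324  0.4531]] [[0.5714 0.2528]
 [0.4686 0.1859]
 [0.4933 0.2567]
 [0.4835 0.2284]]
```

Emit:
{"method": "arm_command", "body": {
  "motion": [
    [[85,-0.045,0.059,0.18,0,0,-0.0135],[85,-0.045,0.059,0.18,0,0,-0.0135],[85,-0.045,0.059,0.18,0,0,-0.0135],[85,-0.045,0.059,0.18,0,0,-0.0135],[85,0,0,0,0,0,0],[85,0,0,0,0,0,0],[85,0,0,0,0,0,0],[85,0,0,0,0,0,0],[85,0,0,0,0,0,0],[85,0,0,0,0,0,0]]
  ]
}}

```text
clock: 2.75
ee_pos: [0.5688, 0.2577, 0.1724]
ee_rot: [-3.142, 0.0, 2.807]
wrist_force: [-0.3, -0.8, -0.2]
grip_width: 0.995
```

```bash
cat >> h.py <<'E'
def need(x,y,z,yawdeg):
    s=read_state();p=s['ee_pos'];R=__import__('scipy.spatial.transform',fromlist=['Rotation']).Rotation
    A=R.from_euler('xyz',s['ee_rot']);
    d=A.inv().apply(np.array([x,y,z])-p)/.15
    T=R.from_euler('xyz',[np.pi,0,np.radians(yawdeg)])
    w=(A.inv()*T).as_rotvec()/(np.pi/2)
    print('t',s['clock'],'pos',p,'rot',s['ee_rot'],'grip',round(s['grip_width']*85.4,1),'q',s['qpos'],'F',s['wrist_force']);print('need shift',d,'turn',w)
np.set_printoptions(precision=4,suppress=True)
E
python3 -c "
from h import *
need(.572,.2524,.106,160.5)"
```

```text
t 2.75 pos [0.5688 0.2577 0.1724] rot [-3.1416  0.0001  2.8066] grip 85.0 q [-0.4308  0.8748 -0.1003  1.3831  0.0993  0.8885  0.6778] F [-0.2941 -0.7668 -0.2284]
need shift [-0.0318 -0.0266  0.4426] turn [-0.      0.      0.0034]
```

Emit:
{"method": "arm_command", "body": {
  "motion": [
    [[85,-0.032,-0.027,0,0,0,0.003],[85,0,0,0.1,0,0,0],[85,0,0,0.14,0,0,0],[85,0,0,0.14,0,0,0],[85,0,0,0.063,0,0,0],[85,0,0,0,0,0,0],[60,0,0,0,0,0,0],[40,0,0,0,0,0,0],[20,0,0,0,0,0,0],[0,0,0,0,0,0,0]]
  ]
}}

```text
clock: 4.0
ee_pos: [0.5723, 0.253, 0.1062]
ee_rot: [3.14, 0.001, 2.802]
wrist_force: [2.7, 3.7, 1.4]
grip_width: 0.283
```

```bash
python3 -c "
from h import *
need(.572,.2524,.106,160.5); snap('wrist','w3');snap('scene','s3');crop('s3',330,200,490,360,4,'s3c')"
```

```text
t 4.0 pos [0.5723 0.253  0.1062] rot [3.1402 0.0006 2.8022] grip 24.2 q [-0.4241  0.9643 -0.0932  1.4315  0.1118  0.7496  0.6722] F [2.7144 3.6913 1.4464]
need shift [ 0.0004 -0.0043  0.0013] turn [0.0009 0.0004 0.0006]
```

View pics/w3.png

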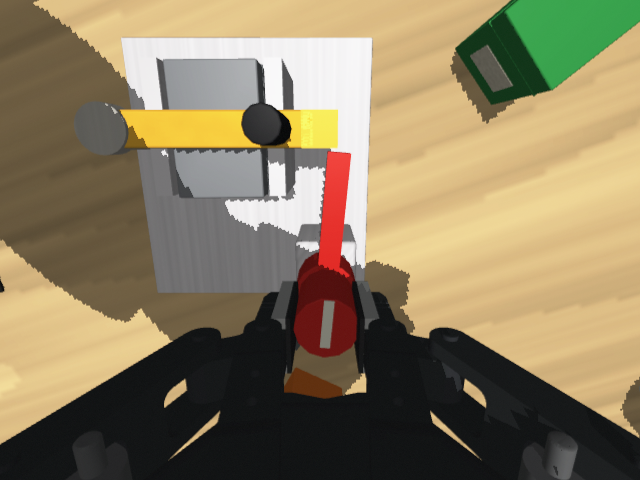

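View pics/s3c.png

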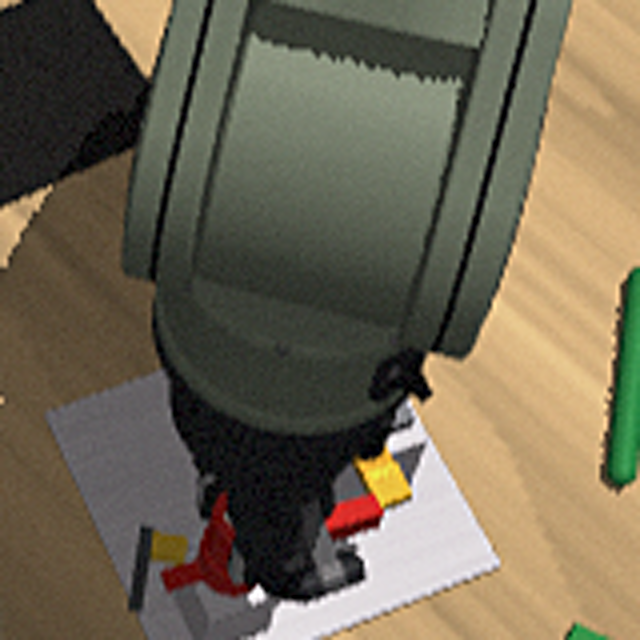

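Emit:
{"method": "arm_command", "body": {
  "motion": [
    [[0,0,0,0,0,0,0],[0,0,0,0.03,0,0,0],[0,0,0,0.03,0,0,0],[0,0,0,0,0,0,0],[0,0,0,0,0,0,0],[0,0,0,0,0,0,0],[0,0,0,0,0,0,0],[0,0,0,0,0,0,0],[0,0,0,0,0,0,0],[0,0,0,0,0,0,0]]
  ]
}}

```text
clock: 5.35
ee_pos: [0.5724, 0.2529, 0.0976]
ee_rot: [3.14, 0.001, 2.802]
wrist_force: [-0.6, 3.9, 13.3]
grip_width: 0.283
```

```bash
python3 -c "
from h import *
need(.572,.2524,.097,160.5); snap('wrist','w4');
for n in ('w3','w4'):
    d=load(n);crop(n,240,200,420,400,3,n+'c')
    print(d['world_from_camera'][2,3],pt(d,320,335),pt(d,340,200),pt(d,336,180))"
```

```text
t 5.35 pos [0.5724 0.2529 0.0976] rot [3.14  0.001 2.802] grip 24.1 q [-0.4246  0.9766 -0.0919  1.436   0.1135  0.7323  0.6706] F [-0.5734  3.9017 13.2703]
need shift [ 0.0014 -0.0043  0.0043] turn [0.001  0.0006 0.0005]
0.22983462177231453 [0.5731 0.2495 0.1141] [0.5314 0.2733 0.0821] [0.5227 0.2745 0.0812]
0.22125048165890265 [0.5739 0.2493 0.1044] [0.5316 0.2733 0.0735] [0.5228 0.2745 0.0731]
```

View pics/w4.png

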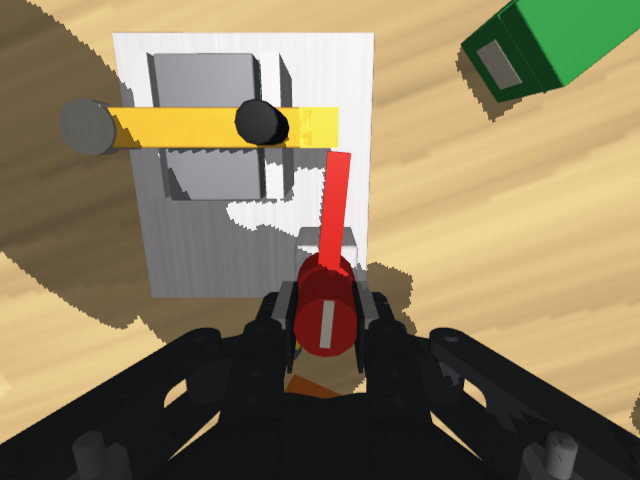

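Emit:
{"method": "arm_command", "body": {
  "motion": [
    [[0,0,0,0,0,0,0.1],[0,0,0,0,0,0,0.1],[0,0,0,0,0,0,0.1],[0,0,0,0,0,0,0.1],[0,0,0,0,0,0,0.1],[0,0,0,0,0,0,0.1],[0,0,0,0,0,0,0.1],[0,0,0,0,0,0,0.1],[0,0,0,0,0,0,0.1],[0,0,0,0,0,0,0.1]]
  ]
}}

```text
clock: 6.65
ee_pos: [0.5719, 0.2532, 0.0976]
ee_rot: [-3.141, -0.001, 1.227]
wrist_force: [-3.4, -2.6, 17.4]
grip_width: 0.281
```

```bash
python3 -c "
from h import *
need(.572,.2524,.097,70.5); snap('wrist','w5');snap('top','t5');need(.572,.2524,.097,70.5);crop('t5',150,180,290,300,5,'t5c')"
```

```text
t 6.65 pos [0.5719 0.2532 0.0976] rot [-3.1414 -0.0013  1.227 ] grip 24.0 q [-0.6163  1.0059  0.3311  1.4436 -0.4115  0.7602 -0.472 ] F [-3.4221 -2.6465 17.4229]
need shift [-0.0047  0.0025  0.0042] turn [-0.0001 -0.0008 -0.0022]
t 6.75 pos [0.5717 0.2525 0.0976] rot [-3.1414  0.0002  1.2271] grip 24.4 q [-0.6165  1.0059  0.3321  1.4442 -0.4108  0.7607 -0.4719] F [-4.3468  0.4497 19.7822]
need shift [-0.0003  0.002   0.0041] turn [-0.0001  0.0001 -0.0021]
```

View pics/w5.png

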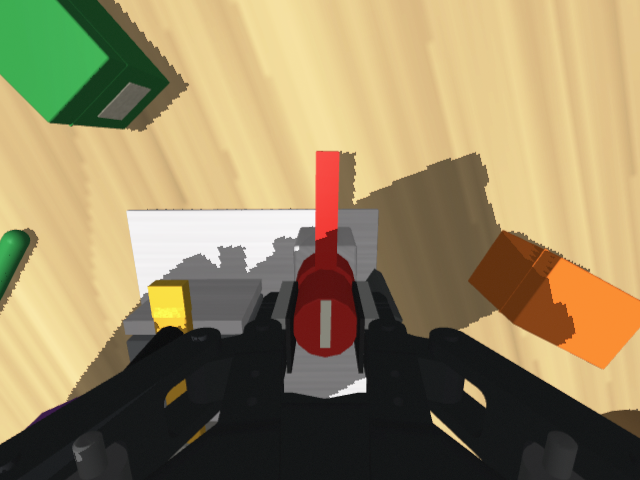

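View pics/t5c.png

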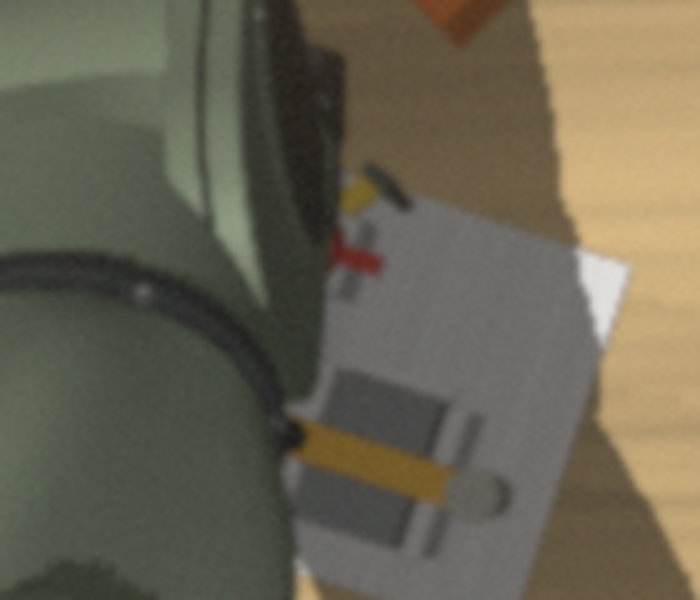

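Emit:
{"method": "arm_command", "body": {
  "motion": [
    [[0,0,0,-0.02,0,0,0],[0,0,0,-0.02,0,0,0],[0,0,0,-0.018,0,0,0],[0,0,0,0,0,0,0],[30,0,0,0,0,0,0],[60,0,0,0,0,0,0],[85,0,0,0,0,0,0],[85,0,0,-0.1,0,0,0],[85,0,0,-0.2,0,0,0],[85,0,0,-0.2,0,0,0]]
  ]
}}

```text
clock: 8.0
ee_pos: [0.5721, 0.2522, 0.1824]
ee_rot: [3.141, -0.0, 1.231]
wrist_force: [0.2, 0.9, 0.2]
grip_width: 1.001
```

```bash
python3 -c "
from h import *
snap('wrist','w6');need(.493,.2567,.19,70.5)"
```

```text
t 8.05 pos [0.5733 0.2525 0.1863] rot [ 3.1374 -0.0032  1.2309] grip 84.7 q [-0.6349  0.8919  0.3815  1.3749 -0.3667  0.9391 -0.5066] F [0.5668 0.299  5.0469]
need shift [-0.152  -0.5142 -0.0273] turn [ 0.0027 -0.0021  0.0003]
```

View pics/w6.png

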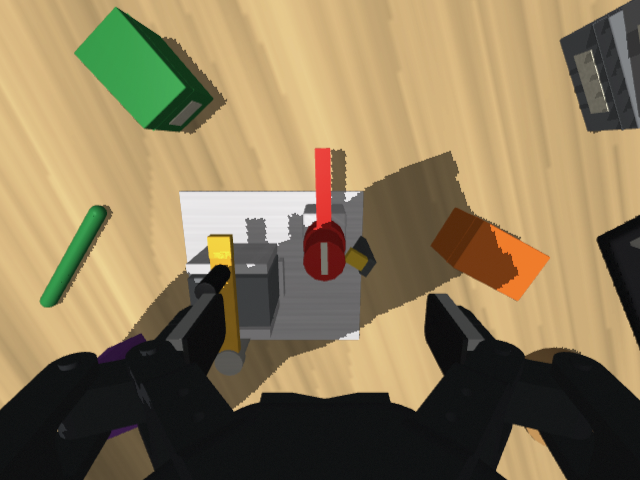

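Emit:
{"method": "arm_command", "body": {
  "motion": [
    [[50,-0.076,-0.257,0,0,0,0],[50,-0.076,-0.257,0,0,0,0],[50,0,0,0,0,0,-0.115],[50,0,0,0,0,0,-0.115],[50,0,0,0,0,0,-0.115],[50,0,0,0,0,0,-0.115],[50,0,0,0,0,0,-0.115],[50,0,0,0,0,0,-0.115],[50,0,0,0,0,0,-0.115],[50,0,0,0,0,0,-0.115]]
  ]
}}

```text
clock: 9.3
ee_pos: [0.492, 0.2563, 0.1814]
ee_rot: [3.141, 0.001, 2.682]
wrist_force: [-0.7, -0.3, -0.8]
grip_width: 0.583
```

```bash
python3 -c "
from h import *
need(.493,.2565,.103,160.5);snap('top','t7');crop('t7',150,180,290,300,5,'t7c');d=snap('wrist','w7');need(.493,.2565,.103,160.5)
d=load('w6')
for u,v in((323,262),(323,160),(323,190)):print(pt(d,u,v))"
```

```text
t 9.3 pos [0.492  0.2563 0.1814] rot [3.1413 0.0012 2.6818] grip 49.8 q [-0.5102  0.7655 -0.0538  1.6489  0.0573  0.7278  0.5192] F [-0.6749 -0.2901 -0.8155]
need shift [-0.0047  0.0036  0.5225] turn [ 0.0002  0.0007 -0.0761]
t 9.4 pos [0.4921 0.2562 0.1813] rot [3.1411 0.0008 2.6784] grip 49.9 q [-0.5099  0.7656 -0.0535  1.6489  0.0564  0.7276  0.517 ] F [ 0.4422 -0.1745  0.9403]
need shift [-0.0042  0.0041  0.5219] turn [ 0.0003  0.0005 -0.0782]
[0.5711 0.2524 0.1146]
[0.5904 0.3073 0.0822]
[0.584  0.2892 0.0827]
```

View pics/w7.png

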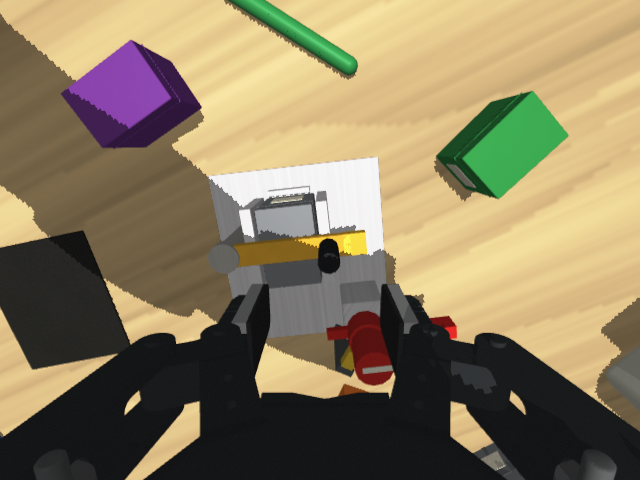

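Emit:
{"method": "arm_command", "body": {
  "motion": [
    [[50,-0.004,0.004,0.1,0,0,-0.077],[50,0,0,0.14,0,0,0],[50,0,0,0.14,0,0,0],[50,0,0,0.13,0,0,0],[50,0,0,0,0,0,0],[35,0,0,0,0,0,0],[20,0,0,0,0,0,0],[0,0,0,0,0,0,0],[0,0,0,0,0,0,0],[0,0,0,0,0,0,0]]
  ]
}}

```text
clock: 10.65
ee_pos: [0.4933, 0.2581, 0.105]
ee_rot: [3.138, 0.002, 2.797]
wrist_force: [2.8, 6.5, 4.8]
grip_width: 0.141
```

```bash
python3 -c "
from h import *
need(.493,.2565,.103,160.5);d=snap('wrist','w8')"
```

```text
t 10.65 pos [0.4933 0.2581 0.105 ] rot [3.1383 0.0015 2.7972] grip 12.0 q [-0.5003  0.8853 -0.0747  1.7052  0.1088  0.5516  0.5862] F [2.7886 6.5351 4.7687]
need shift [-0.0018 -0.0109  0.0134] turn [ 0.0021  0.001  -0.0026]
```

View pics/w8.png

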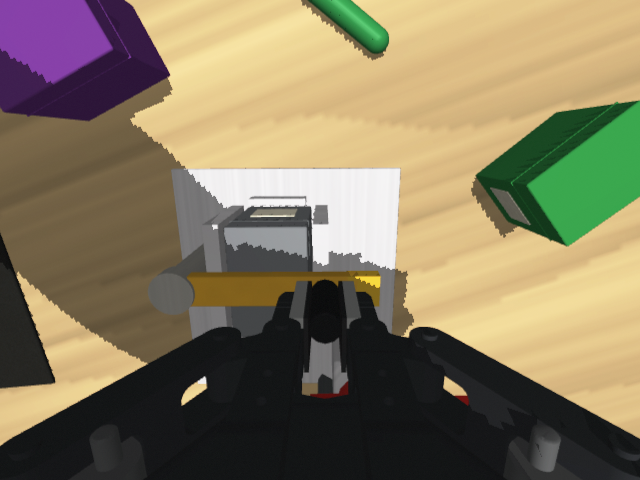

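Emit:
{"method": "arm_command", "body": {
  "motion": [
    [[0,-0.0868,-0.0076,0,0,0,0.111],[0,-0.0868,-0.0076,0,0,0,0.111],[0,-0.0868,-0.0076,0,0,0,0.111],[0,-0.0868,-0.0076,0,0,0,0.111],[0,-0.0868,-0.0076,0,0,0,0.111],[0,-0.0868,-0.0076,0,0,0,0.111],[0,-0.0868,-0.0076,0,0,0,0.111],[0,-0.0868,-0.0076,0,0,0,0.111],[0,-0.0868,-0.0076,0,0,0,0.111],[0,-0.0868,-0.0076,0,0,0,0.111]]
  ]
}}

```text
clock: 11.95
ee_pos: [0.5337, 0.1489, 0.105]
ee_rot: [3.139, -0.003, 1.047]
wrist_force: [2.1, 3.3, 4.1]
grip_width: 0.141
```

```bash
python3 -c "
from h import *
need(.493,.2565,.103,60.5);s=read_state();e=s['ee_pos'][:2]-np.array([.4686,.1859]);print(np.linalg.norm(e),70.5-np.degrees(np.arctan2(e[1],e[0])))"
```

```text
t 11.95 pos [0.5337 0.1489 0.105 ] rot [ 3.1389 -0.0027  1.047 ] grip 12.1 q [-0.5011  0.9152  0.3371  1.7225 -0.4942  0.5854 -0.3932] F [2.1097 3.3433 4.0746]
need shift [ 0.4854 -0.5935  0.0132] turn [ 0.0017 -0.0017 -0.0057]
0.0748433335467055 100.1050555628783
```

Emit:
{"method": "arm_command", "body": {
  "motion": [
    [[15,0,0,0,0,0,0],[30,0,0,0,0,0,0],[45,0,0,0,0,0,0],[45,0,0,0,0,0,0],[45,0,0,-0.15,0,0,0],[60,0,0,-0.25,0,0,0],[85,0,0,-0.25,0,0,-0.117],[85,0.175,-0.21,0,0,0,0],[85,0.175,-0.21,0,0,0,0],[85,0,0,0,0,0,0]]
  ]
}}

```text
clock: 13.2
ee_pos: [0.4886, 0.222, 0.2014]
ee_rot: [-3.14, -0.001, 1.242]
wrist_force: [0.5, -1.0, -0.7]
grip_width: 0.994
```

```bash
python3 -c "
from h import *
need(.484,.228,.045,70.5);d=snap('wrist','w9');need(.484,.228,.045,70.5);snap('top','t9');crop('t9',150,180,290,300,5,'t9c')"
```

```text
t 13.2 pos [0.4886 0.222  0.2014] rot [-3.1403 -0.0006  1.2423] grip 84.9 q [-0.6895  0.75    0.3912  1.6985 -0.3843  0.7706 -0.4424] F [ 0.4929 -0.9722 -0.7435]
need shift [ 0.0275 -0.0403  1.043 ] turn [-0.0008 -0.0004  0.0075]
t 13.25 pos [0.4896 0.2202 0.2015] rot [-3.1413  0.0002  1.24  ] grip 85.0 q [-0.687   0.7502  0.3926  1.6981 -0.3839  0.7706 -0.4415] F [ 0.8065 -0.7805  0.0049]
need shift [ 0.0374 -0.0518  1.0436] turn [-0.0002  0.0001  0.0061]
```

View pics/w9.png

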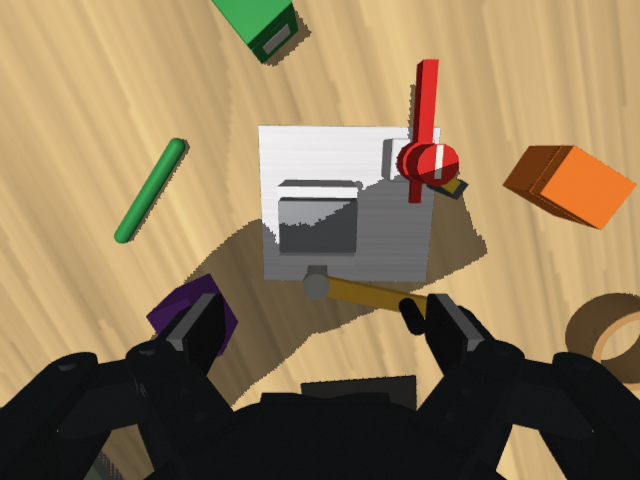

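```bash
python3 -c "
from h import *
d=snap('wrist','w10');need(.484,.228,.045,70.5)
crop('w10',250,110,480,300,3,'w10c')"
```

```text
t 13.35 pos [0.4904 0.2186 0.2016] rot [3.1412 0.0005 1.2371] grip 84.7 q [-0.6844  0.7503  0.3934  1.6978 -0.3838  0.7706 -0.4413] F [0.1717 0.2404 0.3174]
need shift [ 0.0457 -0.0614  1.0437] turn [0.0003 0.0003 0.0042]
```

View pics/w10c.png

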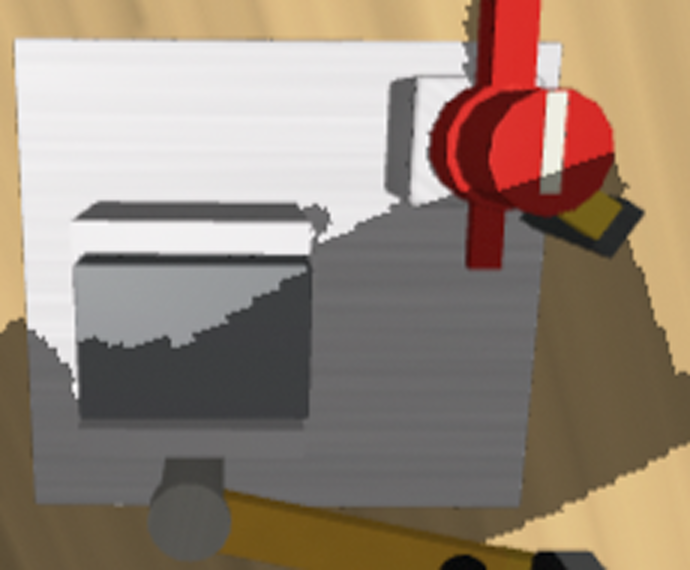

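```bash
python3 -c "
from h import *
d=load('w10')
P=lambda x,y,z: pt(d,(x+.5)/3-.5+250,(y+.5)/3-.5+110,z)
c=[P(75,264,.064),P(311,265,.064),P(309,418,.064),P(79,417,.064)]
print(np.mean(c,0))
for i in range(4): e=c[(i+1)%4]-c[i];print(np.linalg.norm(e),np.degrees(np.arctan2(e[1],e[0])))
k=P(552,148,.114);pv=P(190,521,.078);print(k,pv)
need(.484,.228,.045,70.5)
"
```

```text
[0.4847 0.2287 0.064 ]
0.0608952196509893 -19.285551284665637
0.041319255875842426 -108.47278216145901
0.06187666328725096 160.69574949996027
0.041296796627655064 70.16595953181222
[0.5719 0.2534 0.114 ] [0.4692 0.1867 0.078 ]
t 13.35 pos [0.4904 0.2186 0.2016] rot [3.1412 0.0005 1.2371] grip 84.7 q [-0.6844  0.7503  0.3934  1.6978 -0.3838  0.7706 -0.4413] F [0.1717 0.2404 0.3174]
need shift [ 0.0457 -0.0614  1.0437] turn [0.0003 0.0003 0.0042]
```

Emit:
{"method": "arm_command", "body": {
  "motion": [
    [[85,0.025,-0.03,0.1,0,0,0.004],[85,0.025,-0.03,0.15,0,0,0],[85,0,0,0.15,0,0,0],[85,0,0,0,0,0,0],[85,0,0,0,0,0,0],[85,0,0,0,0,0,0],[85,0,0,0,0,0,0],[85,0,0,0,0,0,0],[85,0,0,0,0,0,0],[85,0,0,0,0,0,0]]
  ]
}}

```text
clock: 14.6
ee_pos: [0.484, 0.2293, 0.1415]
ee_rot: [-3.142, 0.0, 1.231]
wrist_force: [0.3, -0.5, 0.7]
grip_width: 0.996
```

```bash
python3 -c "
from h import *
need(.4847,.2287,.043,70.5)
d=snap('wrist','w11')"
```

```text
t 14.6 pos [0.484  0.2293 0.1415] rot [-3.1416  0.0001  1.2311] grip 85.0 q [-0.6788  0.8358  0.3391  1.7614 -0.4385  0.62   -0.4215] F [ 0.35   -0.5302  0.7469]
need shift [-0.0023  0.0058  0.657 ] turn [-0.      0.0001  0.0004]
```

View pics/w11.png

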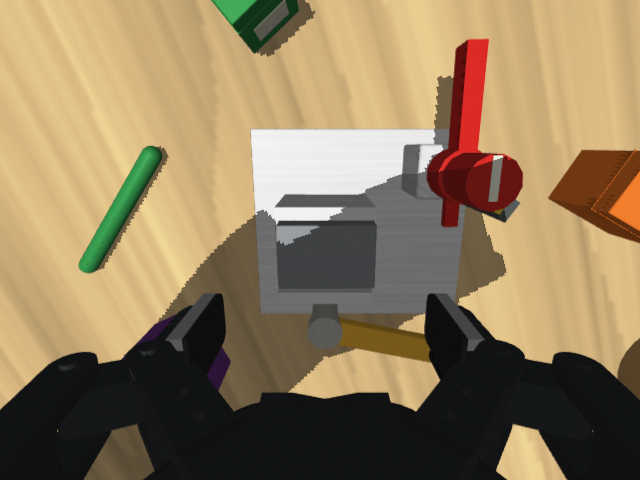

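Emit:
{"method": "arm_command", "body": {
  "motion": [
    [[85,-0.002,0.006,0.13,0,0,0],[85,0,0,0.15,0,0,0],[85,0,0,0.15,0,0,0],[85,0,0,0.15,0,0,0],[85,0,0,0.077,0,0,0],[85,0,0,0,0,0,0],[75,0,0,0,0,0,0],[65,0,0,0,0,0,0],[50,0,0,0,0,0,0],[40,0,0,0,0,0,0]]
  ]
}}

```text
clock: 15.9
ee_pos: [0.4849, 0.2289, 0.0438]
ee_rot: [3.141, -0.001, 1.231]
wrist_force: [-2.6, -0.7, 10.1]
grip_width: 0.713
```

```bash
python3 -c "
from h import *
need(.4847,.2287,.043,70.5)
d=snap('wrist','w12')"
```

```text
t 15.9 pos [0.4849 0.2289 0.0438] rot [ 3.1411 -0.0007  1.2312] grip 60.9 q [-0.619   0.9946  0.2274  1.804  -0.507   0.4001 -0.3605] F [-2.5936 -0.6674 10.1115]
need shift [-0.0017 -0.0011  0.0053] turn [ 0.0003 -0.0004  0.0005]
```

View pics/w12.png

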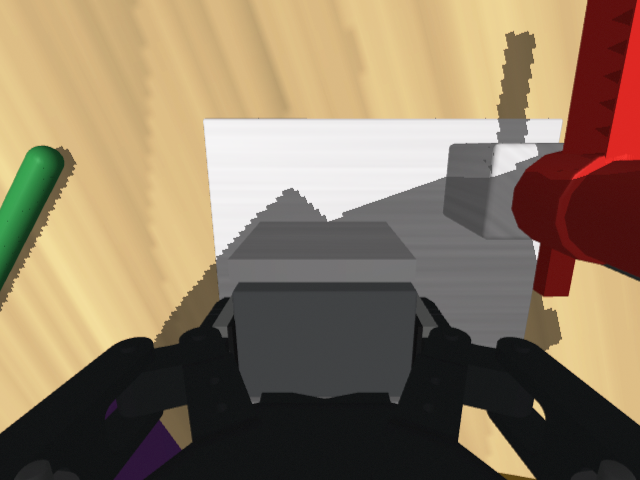

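Emit:
{"method": "arm_command", "body": {
  "motion": [
    [[40,0,0,0,0,0,0],[40,0,0,-0.05,0,0,0],[40,0,0,-0.1,0,0,0],[40,0,0,-0.15,0,0,0],[40,0,0,-0.15,0,0,0],[40,0,0,-0.15,0,0,0],[40,0,0,-0.15,0,0,0],[40,0,0,-0.15,0,0,0],[40,0,0,-0.15,0,0,0],[40,0,0,0,0,0,0]]
  ]
}}

```text
clock: 17.2
ee_pos: [0.4851, 0.2289, 0.2022]
ee_rot: [3.14, -0.002, 1.231]
wrist_force: [-0.3, 0.2, -3.4]
grip_width: 0.72
```

```bash
python3 -c "
from h import *
need(.453,-.0187,.2,70.5)
d=snap('wrist','w13')"
```

```text
t 17.2 pos [0.4851 0.2289 0.2022] rot [ 3.1398 -0.0018  1.2311] grip 61.5 q [-0.7106  0.7492  0.4024  1.7018 -0.3937  0.769  -0.4588] F [-0.3451  0.2375 -3.3823]
need shift [-1.6276  0.348   0.0125] turn [ 0.0012 -0.0012  0.0004]
```

View pics/w13.png

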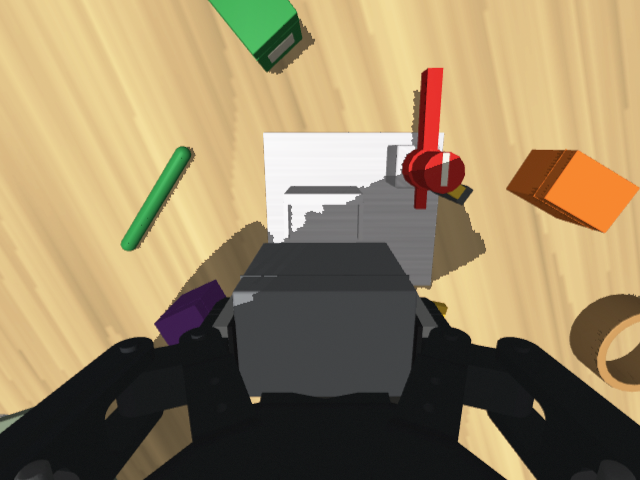

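Emit:
{"method": "arm_command", "body": {
  "motion": [
    [[40,-0.15,0.032,0,0,0,0],[40,-0.25,0.053,0,0,0,0],[40,-0.25,0.053,0,0,0,0],[40,-0.25,0.053,0,0,0,0],[40,-0.25,0.053,0,0,0,0],[40,-0.25,0.053,0,0,0,0],[40,-0.228,0.051,0,0,0,0],[40,0,0,0,0,0,-0.08],[40,0,0,0,0,0,-0.08],[40,0,0,0,0,0,-0.08]]
  ]
}}

```text
clock: 18.5
ee_pos: [0.4522, -0.0189, 0.2]
ee_rot: [-3.14, -0.0, 1.612]
wrist_force: [-0.3, 0.1, -3.5]
grip_width: 0.722
```

```bash
python3 -c "
from h import *
need(.453,-.0187,.043,92)
d=snap('wrist','w14');need(.453,-.0187,.043,92)"
```

```text
t 18.5 pos [ 0.4522 -0.0189  0.2   ] rot [-3.1405 -0.      1.6121] grip 61.7 q [-0.1414  0.6275  0.1931  1.9825 -0.2165  0.552   0.2421] F [-0.3394  0.1138 -3.4577]
need shift [0.0012 0.0064 1.0464] turn [-0.0007 -0.      0.004 ]
t 18.55 pos [ 0.4523 -0.019   0.2   ] rot [-3.1406  0.0001  1.6185] grip 61.2 q [-0.1403  0.6273  0.1913  1.9824 -0.2143  0.5519  0.2463] F [-0.0597  0.1425 -2.8535]
need shift [0.0018 0.0061 1.0467] turn [-0.0006  0.      0.0082]
```

View pics/w14.png

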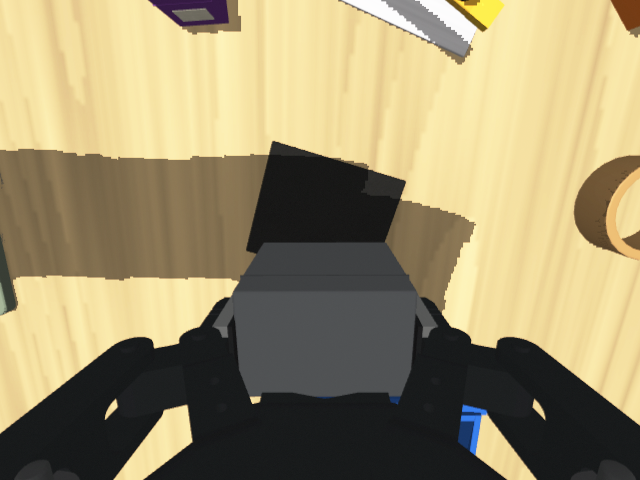

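Emit:
{"method": "arm_command", "body": {
  "motion": [
    [[40,0.001,0.006,0.1,0,0,0],[40,0,0,0.18,0,0,0],[40,0,0,0.18,0,0,0],[40,0,0,0.18,0,0,0],[40,0,0,0.18,0,0,0],[40,0,0,0.12,0,0,0],[40,0,0,0.06,0,0,0],[40,0,0,0.02,0,0,0],[40,0,0,0.015,0,0,0],[40,0,0,0,0,0,0]]
  ]
}}

```text
clock: 19.8
ee_pos: [0.4536, -0.0187, 0.0455]
ee_rot: [3.141, 0.0, 1.608]
wrist_force: [-0.0, 0.7, -3.2]
grip_width: 0.719
```

```bash
python3 -c "
from h import *
need(.453,-.0187,.0428,92)
d=snap('scene','s15');crop('s15',280,130,440,270,4,'s15c')"
```

```text
t 19.8 pos [ 0.4536 -0.0187  0.0455] rot [3.1412 0.0001 1.608 ] grip 61.4 q [-0.053   0.9341  0.0428  2.0906 -0.286   0.1219  0.2935] F [-0.0431  0.6529 -3.2066]
need shift [ 0.0002 -0.0041  0.0183] turn [0.0002 0.0001 0.0014]
```

View pics/s15c.png

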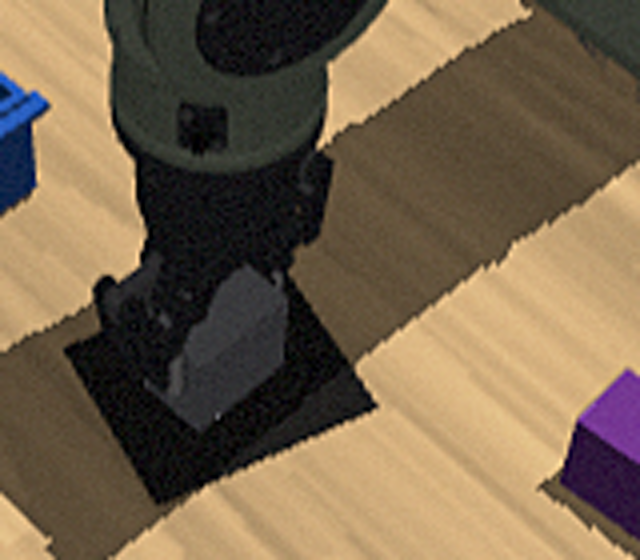

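Emit:
{"method": "arm_command", "body": {
  "motion": [
    [[40,0,0,0.006,0,0,0],[40,0,0,0.006,0,0,0],[40,0,0,0.006,0,0,0],[40,0,0,0.003,0,0,0],[40,0,0,0,0,0,0],[40,0,0,0,0,0,0],[40,0,0,0,0,0,0],[40,0,0,0,0,0,0],[40,0,0,0,0,0,0],[40,0,0,0,0,0,0]]
  ]
}}

```text
clock: 21.1
ee_pos: [0.4535, -0.0187, 0.0428]
ee_rot: [3.141, -0.0, 1.608]
wrist_force: [-3.0, -0.5, 19.6]
grip_width: 0.717
```

```bash
python3 -c "
from h import *
need(.453,-.0187,.0428,92)"
```

```text
t 21.1 pos [ 0.4535 -0.0187  0.0428] rot [ 3.1411 -0.      1.608 ] grip 61.2 q [-0.0513  0.9401  0.04    2.0915 -0.2864  0.1146  0.294 ] F [-2.9539 -0.5168 19.6219]
need shift [ 0.0003 -0.0034 -0.0003] turn [ 0.0003 -0.      0.0015]
```

Emit:
{"method": "arm_command", "body": {
  "motion": [
    [[50,0,0,-0.003,0,0,0],[65,0,0,0,0,0,0],[75,0,0,0,0,0,0],[85,0,0,0,0,0,0],[85,0,0,0,0,0,0],[85,0,0,-0.1,0,0,0],[85,0,0,-0.2,0,0,0],[85,0,0,-0.3,0,0,0],[85,0,0,-0.3,0,0,0],[85,0,0,-0.2,0,0,0]]
  ]
}}

```text
clock: 22.35
ee_pos: [0.4534, -0.0187, 0.2104]
ee_rot: [3.14, -0.0, 1.608]
wrist_force: [-0.8, 0.8, -0.4]
grip_width: 0.995
```

```bash
python3 -c "
from h import *
need(.453,-.0187,.0428,2)
d=snap('wrist','w16');crop('w16',200,150,440,330,3,'w16c')"
```

```text
t 22.35 pos [ 0.4534 -0.0187  0.2104] rot [ 3.1396 -0.0001  1.608 ] grip 85.0 q [-0.154   0.6109  0.2132  1.9683 -0.2228  0.5826  0.2454] F [-0.8008  0.7938 -0.3757]
need shift [-0.     -0.0049  1.1174] turn [ 0.0009 -0.001   1.0015]
```

View pics/w16.png

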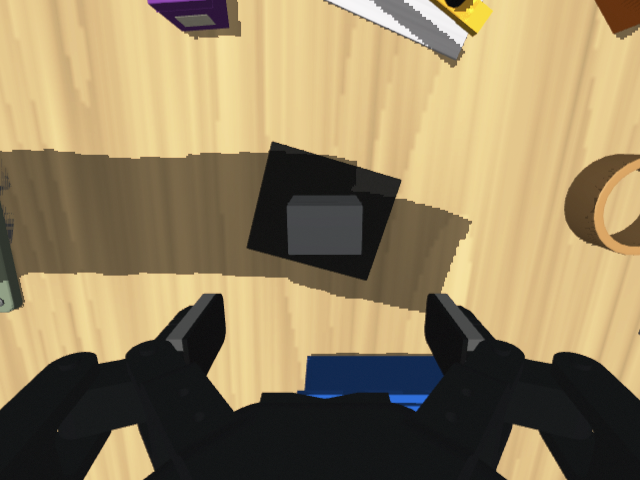

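Emit:
{"method": "arm_command", "body": {
  "motion": [
    [[85,0,0,0,0,0,0.11],[85,0,0,0,0,0,0.11],[85,0,0,0,0,0,0.11],[85,0,0,0,0,0,0.11],[85,0,0,0,0,0,0.11],[85,0,0,0,0,0,0.11],[85,0,0,0,0,0,0.11],[85,0,0,0,0,0,0.11],[85,0,0,0,0,0,0.12],[85,0,0,0,0,0,0]]
  ]
}}

```text
clock: 23.65
ee_pos: [0.4534, -0.0184, 0.208]
ee_rot: [-3.141, -0.0, 0.039]
wrist_force: [-0.5, -1.4, 1.1]
grip_width: 0.997
```

```bash
python3 -c "
from h import *
d=load('w16')
c=[pt(d,u,v,.063) for u,v in((287,205.5),(362,205.5),(362.5,254.5),(287.5,255))];print(np.mean(c,0))
for i in range(4): e=c[(i+1)%4]-c[i];print(np.linalg.norm(e),np.degrees(np.arctan2(e[1],e[0])))
snap('wrist','w17');need(.453,-.0187,.0445,2)"
```

```text
[ 0.4533 -0.0193  0.063 ]
0.06062399383300564 2.123657343322265
0.04167069219998436 -85.57283754227007
0.06312774958437649 -177.49098428285117
0.04206973775023463 90.99664554948427
t 23.7 pos [ 0.4534 -0.0185  0.2079] rot [-3.1413 -0.0001  0.0426] grip 84.7 q [-0.4067  0.7055  0.6901  1.9773 -0.6891  0.7071 -0.8143] F [-0.0555 -0.3153 -0.2024]
need shift [-0.0027  0.0016  1.0895] turn [-0.0002 -0.0001  0.0049]
```

View pics/w17.png

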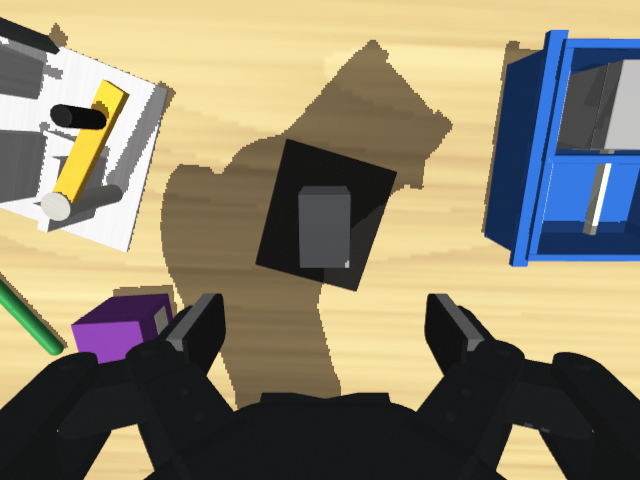

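Emit:
{"method": "arm_command", "body": {
  "motion": [
    [[85,-0.003,0.002,0.18,0,0,0.005],[85,0,0,0.23,0,0,0],[85,0,0,0.23,0,0,0],[85,0,0,0.23,0,0,0],[85,0,0,0.217,0,0,0],[85,0,0,0,0,0,0],[65,0,0,0,0,0,0],[50,0,0,0,0,0,0],[35,0,0,0,0,0,0],[20,0,0,0,0,0,0]]
  ]
}}

```text
clock: 24.95
ee_pos: [0.4535, -0.0187, 0.0456]
ee_rot: [-3.141, -0.002, 0.032]
wrist_force: [-0.7, 2.1, 17.6]
grip_width: 0.489
```

```bash
python3 -c "
from h import *
need(.453,-.0187,.0445,2)"
```

```text
t 24.95 pos [ 0.4535 -0.0187  0.0456] rot [-3.1414 -0.0016  0.0316] grip 41.8 q [-0.155   0.9526  0.2305  2.095  -1.0656  0.2147 -0.5037] F [-0.7477  2.0708 17.5586]
need shift [-0.0034 -0.0003  0.0072] turn [-0.0001 -0.001  -0.0021]
```

Emit:
{"method": "arm_command", "body": {
  "motion": [
    [[20,0,0,0,0,0,0],[20,0,0,-0.05,0,0,0],[20,0,0,-0.12,0,0,0],[20,0,0,-0.2,0,0,0],[20,0,0,-0.2,0,0,0],[20,0,0,-0.2,0,0,0],[20,0,0,-0.2,0,0,0],[20,0,0,-0.1,0,0,0],[20,0,0,0,0,0,0],[20,0,0,0,0,0,0]]
  ]
}}

```text
clock: 26.2
ee_pos: [0.4528, -0.0189, 0.2046]
ee_rot: [-3.142, 0.001, 0.031]
wrist_force: [0.6, 0.0, -1.9]
grip_width: 0.482
```

```bash
python3 -c "
from h import *
need(.4847,-.2503,.205,2);snap('wrist','w18')"
```

```text
t 26.2 pos [ 0.4528 -0.0189  0.2046] rot [-3.1415  0.0008  0.0306] grip 41.2 q [-0.4125  0.7163  0.7056  1.9829 -0.7137  0.708  -0.7993] F [ 0.5619  0.0318 -1.9218]
need shift [ 0.1656  1.5488 -0.0029] turn [-0.      0.0005 -0.0027]
```

View pics/w18.png

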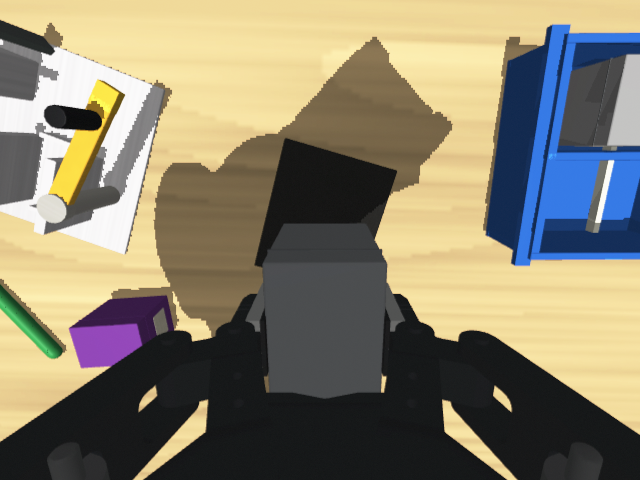

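Emit:
{"method": "arm_command", "body": {
  "motion": [
    [[20,0.01,0.1,0,0,0,0],[20,0.022,0.2,0,0,0,0],[20,0.022,0.2,0,0,0,0],[20,0.022,0.2,0,0,0,0],[20,0.022,0.2,0,0,0,0],[20,0.022,0.2,0,0,0,0],[20,0.022,0.2,0,0,0,0],[20,0.016,0.15,0,0,0,0],[20,0.008,0.099,0,0,0,0],[20,0,0,0,0,0,0]]
  ]
}}

```text
clock: 27.5
ee_pos: [0.4846, -0.2515, 0.2048]
ee_rot: [3.141, 0.0, 0.029]
wrist_force: [-0.2, 0.6, -3.6]
grip_width: 0.488
```

```bash
python3 -c "
from h import *
need(.4847,-.2503,.205,2);snap('wrist','w19');snap('top','t19');crop('t19',400,180,540,310,5,'t19c');need(.4847,-.2503,.205,2);snap('scene','s19')"
```

```text
t 27.5 pos [ 0.4846 -0.2515  0.2048] rot [3.1413 0.0005 0.0289] grip 41.7 q [ 0.093   0.8172  0.6651  1.6652 -0.6217  0.8819 -0.5288] F [-0.2092  0.6441 -3.6065]
need shift [ 0.0011 -0.0082 -0.0017] turn [ 0.0002  0.0003 -0.0038]
t 27.6 pos [ 0.4849 -0.25    0.2048] rot [-3.141   0.0003  0.0308] grip 41.5 q [ 0.0906  0.8165  0.6645  1.6662 -0.6218  0.8818 -0.5291] F [-0.3635  0.3483 -3.1931]
need shift [-0.0017  0.0021 -0.0011] turn [-0.0003  0.0002 -0.0026]
```

View pics/w19.png

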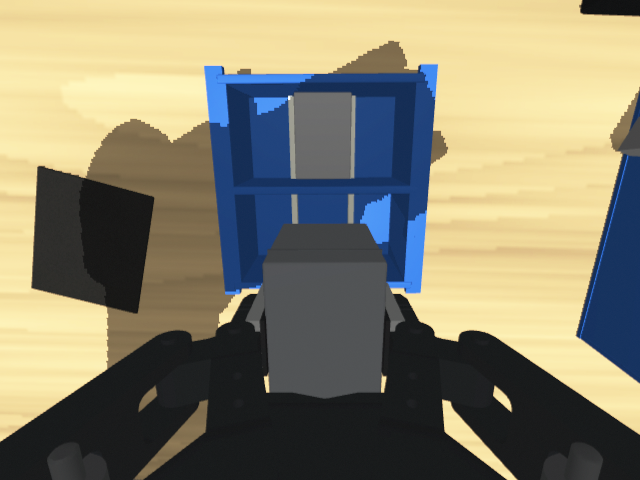

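View pics/t19c.png

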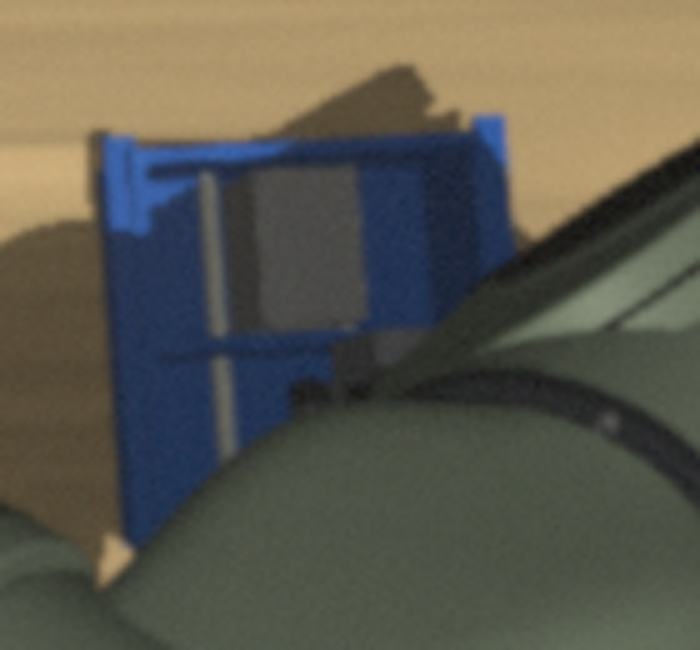

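```bash
python3 -c "
from h import *
crop('w19',190,50,450,310,3,'w19c')"
```

```text
(no output)
```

View pics/w19c.png

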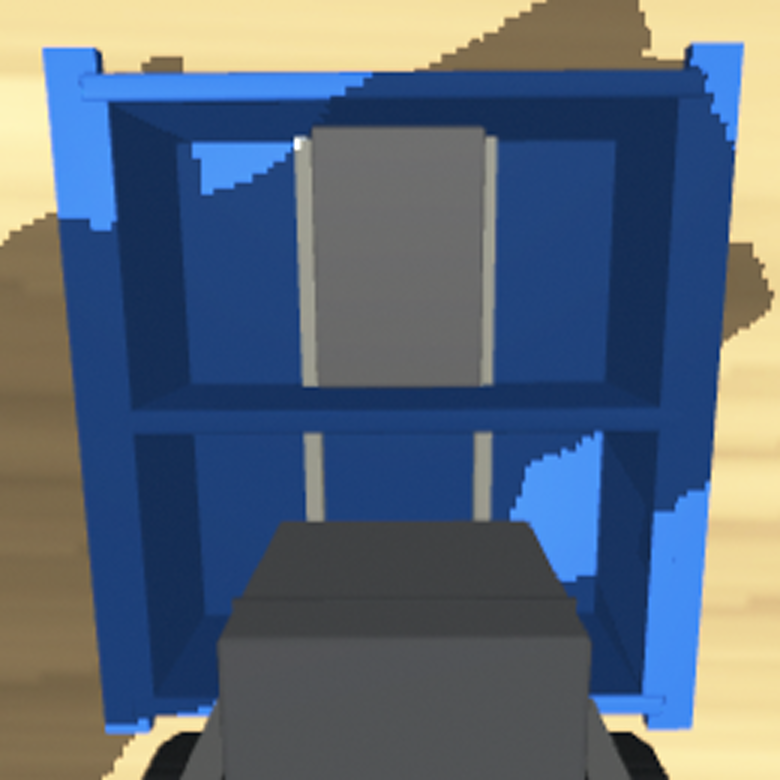

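```bash
python3 -c "
from h import *
d=load('w19')
P=lambda x,y,z=.077: pt(d,(x+.5)/3-.5+190,(y+.5)/3-.5+50,z)
R=[P(43,49),P(743,43),P(692,728),P(107,731)];print('rimcentre',np.mean(R,0))
for i in range(4): e=R[(i+1)%4]-R[i];print(np.linalg.norm(e),np.degrees(np.arctan2(e[1],e[0])))
L=[P(111,101),P(152,693)];Q=[P(679,98),P(643,693)]
for a,b in(L,Q):e=a-b;print(np.degrees(np.arctan2(e[1],e[0])))
print('inner',L,Q)
print('div',P(398,408),P(398,432),P(398,715),P(600,694),P(398,72))
print('ribs', P(313,432,.015),P(484,432,.015),P(316,522,.015),P(482,522,.015), 'deg')
pk=[P(314,127,.065),P(485,126,.065),P(482,385,.065),P(318,386,.065)];print('packed',np.mean(pk,0))
T=d['world_from_camera'];print(T[:3,3])
K=[P(219,640,.2048+.018),P(590,636,.2048+.018)];print('carton top near edge',K)
"
```

```text
rimcentre [ 0.521  -0.2495  0.077 ]
0.15710536648664827 -87.87565760409638
0.1668157135878708 -177.87592090101816
0.15724431355776258 91.97874089274437
0.16641617895942545 2.076414885975925
1.5068711428151234
2.080320456441522
inner [array([ 0.5911, -0.1827,  0.077 ]), array([ 0.4464, -0.1865,  0.077 ])] [array([ 0.5955, -0.3118,  0.077 ]), array([ 0.4502, -0.3171,  0.077 ])]
div [ 0.5236 -0.2499  0.077 ] [ 0.5177 -0.25    0.077 ] [ 0.442  -0.2521  0.077 ] [ 0.4496 -0.3057  0.077 ] [ 0.599  -0.2478  0.077 ]
ribs [ 0.5084 -0.2237  0.015 ] [ 0.5099 -0.2764  0.015 ] [ 0.48   -0.2248  0.015 ] [ 0.4815 -0.2772  0.015 ] deg
packed [ 0.5587 -0.2493  0.065 ]
[ 0.5525 -0.2506  0.3284]
carton top near edge [array([ 0.5144, -0.2313,  0.2228]), array([ 0.5161, -0.2721,  0.2228])]
```

Emit:
{"method": "arm_command", "body": {
  "motion": [
    [[20,-0.011,0.003,0,0,0,0],[20,0,0,0,0,0,0],[20,0,0,0.1,0,0,0],[20,0,0,0.15,0,0,0],[20,0,0,0.15,0,0,0],[20,0,0,0.13,0,0,0],[20,0,0,0,0,0,0],[20,0,0,0,0,0,0],[20,0,0,0,0,0,0],[20,0,0,0,0,0,0]]
  ]
}}

```text
clock: 28.9
ee_pos: [0.4835, -0.251, 0.1259]
ee_rot: [3.141, -0.0, 0.031]
wrist_force: [-0.2, 0.5, -2.6]
grip_width: 0.482
```

```bash
python3 -c "
from h import *
need(.4832,-.2506,.0476,2);snap('wrist','w20');crop('w20',170,50,470,350,2.5,'w20c')"
```

```text
t 28.9 pos [ 0.4835 -0.251   0.1259] rot [ 3.1413 -0.0005  0.0305] grip 41.2 q [ 0.1396  0.9191  0.5643  1.7437 -0.7234  0.6975 -0.4394] F [-0.1632  0.5209 -2.5522]
need shift [-0.0024 -0.0031  0.522 ] turn [ 0.0002 -0.0003 -0.0028]
```

View pics/w20c.png

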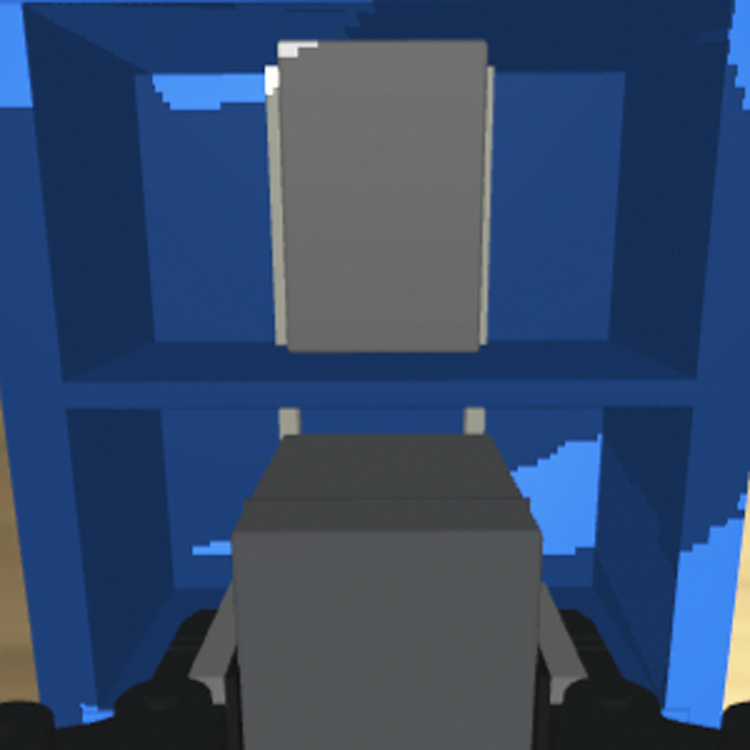

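Emit:
{"method": "arm_command", "body": {
  "motion": [
    [[20,-0.001,-0.002,0.04,0,0,0],[20,0,0,0.08,0,0,0],[20,0,0,0.08,0,0,0],[20,0,0,0.08,0,0,0],[20,0,0,0.08,0,0,0],[20,0,0,0.08,0,0,0],[20,0,0,0.05,0,0,0],[20,0,0,0.01,0,0,0],[20,0,0,0,0,0,0],[20,0,0,0,0,0,0]]
  ]
}}

```text
clock: 30.2
ee_pos: [0.4833, -0.2508, 0.0509]
ee_rot: [3.141, -0.0, 0.03]
wrist_force: [0.5, 0.2, -2.7]
grip_width: 0.488
```

```bash
python3 -c "
from h import *
need(.4832,-.2506,.0476,2)"
```

```text
t 30.2 pos [ 0.4833 -0.2508  0.0509] rot [ 3.1413 -0.0003  0.0305] grip 41.7 q [ 0.1931  1.0278  0.4509  1.7757 -0.819   0.5358 -0.3587] F [ 0.4922  0.202  -2.737 ]
need shift [-0.0009 -0.0014  0.0217] turn [ 0.0002 -0.0002 -0.0028]
```

Carton bottom is about 3 mm over the floor, with no contact yet. I'll lower it gently to contact.

Emit:
{"method": "arm_command", "body": {
  "motion": [
    [[20,0,0,0.006,0,0,0],[20,0,0,0.006,0,0,0],[20,0,0,0.006,0,0,0],[20,0,0,0.005,0,0,0],[20,0,0,0,0,0,0],[20,0,0,0,0,0,0],[20,0,0,0,0,0,0],[20,0,0,0,0,0,0],[20,0,0,0,0,0,0],[20,0,0,0,0,0,0]]
  ]
}}

```text
clock: 31.45
ee_pos: [0.4832, -0.2508, 0.0476]
ee_rot: [-3.142, -0.0, 0.03]
wrist_force: [-2.8, 2.5, 11.6]
grip_width: 0.483
```

```bash
python3 -c "
from h import *
need(.4832,-.2506,.0476,2)"
```

```text
t 31.45 pos [ 0.4832 -0.2508  0.0476] rot [-3.1416 -0.0003  0.0304] grip 41.3 q [ 0.1958  1.0326  0.4455  1.7766 -0.823   0.5291 -0.3551] F [-2.844   2.4571 11.5604]
need shift [ 0.0002 -0.0011  0.0001] turn [-0.     -0.0002 -0.0029]
```

Emit:
{"method": "arm_command", "body": {
  "motion": [
    [[30,0,0,0,0,0,0],[45,0,0,0,0,0,0],[60,0,0,0,0,0,0],[62,0,0,0,0,0,0],[62,0,0,0,0,0,0],[62,0,0,-0.06,0,0,0],[62,0,0,-0.15,0,0,0],[62,0,0,-0.25,0,0,0],[62,0,0,-0.3,0,0,0],[62,0,0,-0.3,0,0,0]]
  ]
}}

```text
clock: 32.7
ee_pos: [0.4829, -0.2507, 0.2081]
ee_rot: [3.141, 0.0, 0.03]
wrist_force: [-0.8, -0.0, 0.2]
grip_width: 0.729
```

```bash
python3 -c "
from h import *
need(.4832,-.2506,.2,2);snap('wrist','w21');snap('scene','s21')
"
```

```text
t 32.7 pos [ 0.4829 -0.2507  0.2081] rot [3.1413 0.0001 0.0301] grip 62.3 q [ 0.0887  0.8113  0.6721  1.6683 -0.6215  0.8867 -0.5258] F [-0.7594 -0.0063  0.1961]
need shift [ 0.0018 -0.0003  0.0542] turn [ 0.0002  0.0001 -0.0031]
```

View pics/w21.png

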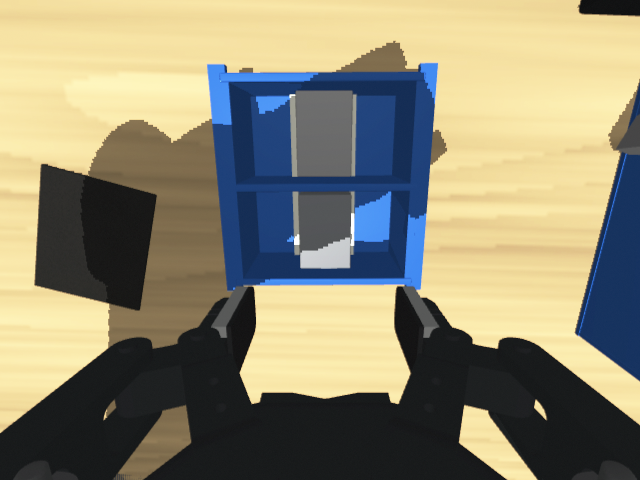

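View pics/s21.png

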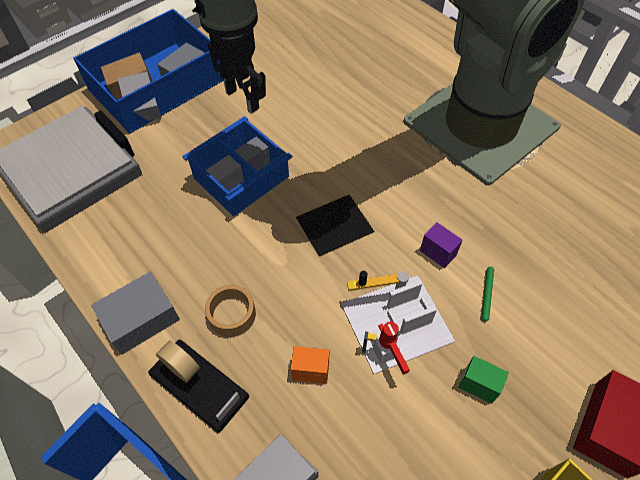

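```bash
python3 -c "
from h import *
d=load('w21')
c=[pt(d,u,v,.065) for u,v in((299.5,192),(351,192),(350.5,268),(300.5,268))];print(np.mean(c,0))
for i in range(4): e=c[(i+1)%4]-c[i];print(np.linalg.norm(e),np.degrees(np.arctan2(e[1],e[0])))
for u,v in((306,200),(345,200),(325,230),(306,262),(345,262)):print(pt(d,u,v))
print('packed',np.mean([pt(d,u,v,.065) for u,v in((295,91),(353,91),(352,177),(297,177))],0))
print(pt(d,325,140))
"
```

```text
[ 0.4836 -0.2525  0.065 ]
0.04052757889115644 -88.27044933881312
0.06359102068304592 -177.43793273297428
0.04188301346161745 91.7210889403117
0.06357958659330695 1.3407131844610873
[ 0.5084 -0.2363  0.0639]
[ 0.5096 -0.2672  0.0655]
[ 0.4845 -0.2521  0.0644]
[ 0.4565 -0.2371  0.0646]
[ 0.4578 -0.2696  0.0653]
packed [ 0.5579 -0.2493  0.065 ]
[ 0.5546 -0.25    0.0645]
```

Its top is level at about 65 mm, and it sits within 2 mm of the bay centre at the tote's yaw. The robot is clear, so I'm handing in.

```bash
python3 -c "
from h import *
s=read_state();print(s['clock'],abs(s['qvel']).max());print(ctrl.hand_in())"
```

```text
32.8 0.08140394174336599
the job is handed in; nothing more can be done
None
```

The carton is in the tote's empty bay, and I handed the job in at 32.8 s of the 72 s allowed. The hand-in gives no verdict, so everything below rests on my own checks.

**What I did:**
- **Knob:** I pushed it in about 9 mm, turned it 90° clockwise, let it rise and released it. Its top measured 114.6 mm, which is fully up.
- **Bar:** I swung it about 100° (1.75 rad) by its peg. That is well past the required angle, but 0.05 rad short of the 1.8 rad end stop.
- **Carton:** I lifted it by its ends, stood it on the mat and let go. I then gripped it by its long sides and lowered it until it touched the bay floor before opening the fingers.

**Last checks:**
- **Position:** The wrist camera put the carton's centre at (0.4836, -0.2525), against my estimate of (0.483, -0.251) for the bay centre. That is within 2 mm.
- **Angle and height:** It lies along the tote's x axis to about 1°. Its top measured 64–65.5 mm, against 65 mm for sitting flat on the floor.
- **Surroundings:** In the last scene picture the knob and bar were still open, the tape and marker looked undisturbed, and the gripper was clear of everything. The packed carton measured within 3 mm of its first reading.
- **Disagreement:** The top and wrist cameras differed by about 2 mm on the bay's x position, which is within the stated calibration. I went with the wrist camera.

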